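# Put the pourer away in its press-and-slide case

## Task

Put the stainless pourer away in its slide-lid case: hold the orange release tab pressed down while you push the lid along its rails to open it all the way, lay the pourer gently on its side on the floor of the case and let go of it, then slide the lid back fully home so that the tab springs up and latches. Leave everything else on the shelf where it stands.

Things in the scene. Friction and masses are not known exactly. Their poses are not given: they have to be found in the camera images.
- case: Pale grey bar-tool case, navy sliding lid, orange tab; fixed to the shelf. 176 mm long (x), 124 wide (y), 48 high. Origin: centre of underside, z up. +x is the way the lid opens: to the robot's left, within 20 degrees. Lips 4 mm thick over the lid's edges, 102 mm clear between them. End wall at -x to z 44 mm, at +x to z 35. Shut lid: flat top at z 43.5 mm, underside 40.5; contents must lie lower.
- case_bay (a point): Point on the case's inner floor (a grey-blue liner), at x -12, y 0, z 6 mm in the case's frame: the middle of the floor laid bare when the lid is fully open (clear from x -83 to +60 mm). Inside, the case is 166 mm long and 106 mm wide. Axes as the case's.
- lid (a joint): Travel of the lid along its rails in m: 0 fully home (shut), 0.142 fully open (end stop), along the case's +x. About 1.2 N of friction; it stays where it is left. Shut, it is latched and has only 1.5 mm of play unless the tab is held down.
- lid_ridge (a point): Top centre of the thumb ridge, a pale grey bar across the lid just ahead (+x) of the tab: 5 mm thick along x, 60 mm long along y, standing 8.5 mm above the lid's flat top. Its upright faces serve to push the lid either way. Lid shut: at x -40.5, y 0, z 52 mm in the case's frame; moves with the lid. Axes as the case's.
- tab (a joint): How far the tab is pressed down in m: 0 up, 0.0045 fully down. Sprung straight up: 2.5 N starts it, 6 N holds it fully down. Pressed over 0.0025 its side teeth clear the lips' notches and the lid can slide. Off home, the lips keep it down at 0.0025, so closing needs no pressing; in the last 1.5 mm before home it springs up to 0: latched.
- tab_pad (a point): Point on the flat top of the orange tab, to press with closed fingers. The top reaches 22 mm behind this point (-x), 14 mm ahead and 51 mm to each side; the ridge's near face is 17 mm ahead. Lid shut: at x -60, y 0, z 43.5 mm in the case's frame; moves with lid and tab. Axes as the case's.
- pourer_grip (a point): Middle of the pourer's burgundy rubber stopper, on its axis, 13.5 mm above what it lies on: grasp here, across x. Stopper 27 mm across, 34 long along x; then at +x a steel collar 27 mm across and a 9 mm spout bent to +y, tip 83 mm ahead, 29 aside; at -x a 5 mm air tube ends 25 mm behind. Lies on its side, z up, about 60 g. May point either way in the case.
- decanter: Empty clear glass decanter, 104 mm across, 205 mm high. Origin: centre of its underside. Not to be disturbed.
- tumbler: Ribbed clear glass tumbler, 82 mm across, 92 mm high. Origin: centre of its underside. Not to be disturbed.
- ice_mould: Navy silicone ice mould with four square cells, 115 x 115 x 42 mm. Origin: centre of its underside. Not to be disturbed.
- jigger: Steel double-cone jigger, 47 mm across, 108 mm high. Origin: centre of its underside. Not to be disturbed.
- bar_spoon: Steel bar spoon lying on the shelf, 260 mm long. Not to be disturbed.
- coasters: Stack of round cork coasters, 94 mm across, 23 mm high. Origin: centre of its underside. Not to be disturbed.
- bitters: Small amber bitters bottle with a yellow cap, 44 mm across, 135 mm high. Origin: centre of its underside. Not to be disturbed.
Mind the look-alikes: they are no part of the job. Leave any blue or purple look-alike of the part that bears pourer_grip alone.

How it is judged (in metres and radians):
On the way, in this order (a step that is already met when the one before it is completed fails the run):
1. the lid is slid open along its rails, at least 125 mm, with the pourer still outside the case (value of joint lid above 0.125 m and horizontal distance between pourer_grip and case_bay above 0.1 m), for 0.1 s.
2. the pourer lies on the floor of the open case, let go (z of pourer_grip in the frame of case below 0.024 m and x of pourer_grip in the frame of case between -0.083 and 0.083 m and y of pourer_grip in the frame of case between -0.053 and 0.053 m and contact force between the fingers and pourer below 0.1 N and value of joint lid above 0.1 m), for 0.2 s.
At the end, for the whole second after the job is handed in: The pourer lies at rest on its side inside the case, its stopper's middle within 24 mm of the case's underside in height; the lid is home to within 3 mm and the release tab has sprung up to within 1 mm (latched) (value of joint lid below 0.003 m and value of joint tab below 0.001 m and z of pourer_grip in the frame of case between 0.012 and 0.024 m and x of pourer_grip in the frame of case between -0.083 and 0.083 m and y of pourer_grip in the frame of case between -0.053 and 0.053 m and linear speed of pourer below 0.02 m/s); the robot touches nothing.
It fails at once if the pourer is pressed hard (over 35 N) against the case (contact force between pourer and case above 35 N).
It fails at once if the pourer is dropped into the case (falls free from more than about 25 mm) (horizontal distance between pourer_grip and case_bay below 0.1 m and contact force between the fingers and pourer below 0.1 N and linear speed of pourer above 0.7 m/s).
It fails at once if a bystander is shifted by more than 30 mm (distance of any of decanter, tumbler, ice_mould, jigger, bar_spoon, coasters, bitters from where it was at the start of the episode above 0.03 m).
It fails at once if a standing bystander is tipped over (angle between any of decanter, tumbler, jigger, bitters's own z axis and vertical above 0.5 rad).
It also fails if it takes over 61 s, if anything falls off the work surface, if the arm or the gripper's body presses on something with over 40 N, if the wrist force passes 120 N, or if a joint passes its speed limit or range.

## Robot

A 6-joint arm with a two-finger parallel gripper is mounted at the origin on the work surface. World frame = base frame: x ahead of the robot, y to its left, z up, the work surface at z = 0. Lengths are in m, angles in degrees, forces in N, time in s.
With the tool pointing down it reaches from about 0.3 to 0.75 m from the base axis. Payload 8.5 kg.
Tool frame: the origin (TCP) lies on the mounting face of the last link; the fingertips stand 173 mm ahead of it and the grasp point (between the pads) lies 155 mm ahead of it (env.tips_ahead is the distance from the TCP to the fingertips, in m); z points along the fingers, x is the direction in which the jaws open and shut, and the axes are right-handed (so a half turn about z gives the same grasp; the last joint's range is limited). The gripper opens to 85 mm and grips with 20 to 120 N. Pads are 22 mm wide; open, the fingers measure 114 mm over their backs; the gripper's body (76 mm by 85 mm) begins 54 mm behind the grasp point. The pads swing forward as they close: fully open they stand 13 mm farther back than shut.
Start: joints at [57.107, 21.807, 74.336, -0, 83.858, -12.336], TCP at [0.193, 0.515, 0.405] pointing down, gripper open.
Joint ranges: [-178.18, 178.18], [-50.72, 133.34], [12.68, 142.11], [-81.47, 261.47], [9.98, 163.14], [-165.26, 165.26]. Speed limits (degrees/s): [136.94, 136.94, 180, 180, 180, 180].

## Interface

Orientations are given as a 3x3 rotation matrix whose columns are the frame's x, y, z axes.
In Python, from rig import env gives the robot as it stands. The module is installed in compiled form; this text tells all that it offers.
- The arm moves only by the tool step_arm, never from a script. Its argument "increments" is a list of rows, each an object of numbers: "x", "y", "z": the shift along the tool's x, y, z in cm; "wx", "wy", "wz": the turn, a rotation vector about the tool's x, y, z in rad; "gripper": the finger opening in cm, from 0 to 8.54. A call has 1 to 20 rows; each row shifts and turns the commanded pose from where the row before left it, along the tool's axes as they then stand; what a row does not reach is not made up. A row lasts 1/10 s, in which the tool goes at most 50 mm and 8.59 degrees, less where a joint would pass 70% of its speed; a pose out of reach is approached as far as the arm can. A call with a gripper value outside its range is refused whole. The fingers move at their own pace and stop on an object; "newtons" is the grip in N (left out, the last holds). Time passes only in rows, so rows that do not move let the fingers close. It gives the time, the measured TCP pose, the force and the opening at its end, in the units of the state.
- env.observe(): the state, without advancing time (a new reading comes with each control period).
- env.get_image(name): name is "side" or "top" or "wrist"; returns a dict with "color" (420x560x3 uint8, blue, green, red), "camera_matrix" (3x3 intrinsics, pixels), "rvec" (rotation vector, rad) and "tvec" (3), from world to camera coordinates, as OpenCV has them. Camera axes: x right, y down, z forward; pixel columns grow to the right and rows downward; lengths in m; the calibration is good to about 2 mm. A picture is of the moment at which its call begins. There is no depth.
- env.close_job(): hands the job in, once; it reports no verdict.
The state is a dict: "time_s": time; "q": joint angles; "qvel": joint speeds; "joint_efforts": joint torques, N m; "position": TCP position; "tool_rot": TCP orientation; "ft_force": force on the tool from outside, world axes, zero at the start; "wrist_torque": the same for the moment, N m; "grip_width": finger opening in m.
Only numpy, scipy, OpenCV 4.12 (cv2) and the standard library are available. Lean on these libraries where they do the work, as an engineer would, in place of code of your own. Each camera call takes 0.05 s, during which the arm holds its last target. There are 200 camera calls.

## Working session

There is one attempt and no reset: what is moved stays moved. The work goes in short steps, Python scripts to look and compute and a tool call to move; the robot and the scene stay as the last step left them, time stands still between calls to the robot, and variables do not carry over. Pictures are saved under pics/ and viewed, about 8 in all and at most 12, crops included, and the job is handed in when it is done.

Besides the shell and the picture viewer there is one more tool, called after "Request:" as name(argument=value, ...) on one line, values as JSON. step_arm: Moves the arm, as the interface text tells. Its arguments: {"type":"object","properties":{"increments":{"type":"array"},"newtons":{"type":"number"}},"required":["increments"]}

```bash
mkdir -p pics; python3 - <<'E'
from rig import env
import cv2,numpy as np,pickle
d={}
for n in("side","top"):
    im=env.get_image(n);d[n]=im
    cv2.imwrite(f"pics/{n}0.png",cv2.resize(im["color"],(784,588),interpolation=cv2.INTER_CUBIC))
    R=cv2.Rodrigues(im["rvec"])[0];print(n,(-R.T@np.ravel(im["tvec"])).round(3),R[2].round(3))
pickle.dump(d,open("d0.pkl","wb"))
s=env.observe();print(s["time_s"],s["position"],s["tool_rot"],s["grip_width"],env.tips_ahead)
E
```

```text
side [ 0.029 -0.667  1.107] [ 0.426  0.501 -0.753]
top [5.040e-01 1.000e-03 1.579e+00] [ 0.051 -0.004 -0.999]
0.1 [0.19311236 0.5149473  0.40417061] [[ 3.51149643e-01  9.36319077e-01 -7.17116201e-04]
 [ 9.36318506e-01 -3.51150253e-01 -1.07504222e-03]
 [-1.25839808e-03 -2.93948476e-04 -9.99999165e-01]] 0.08559974791643483 0.1734
```

View pics/top0.png

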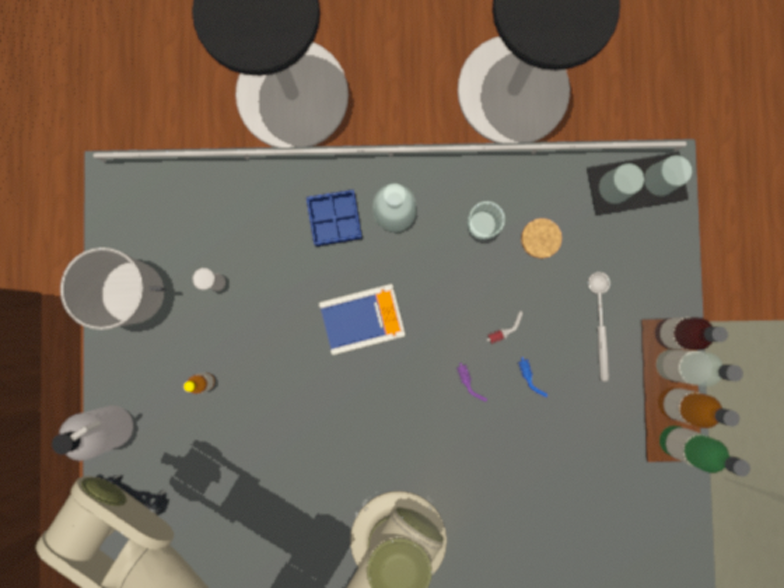

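View pics/side0.png

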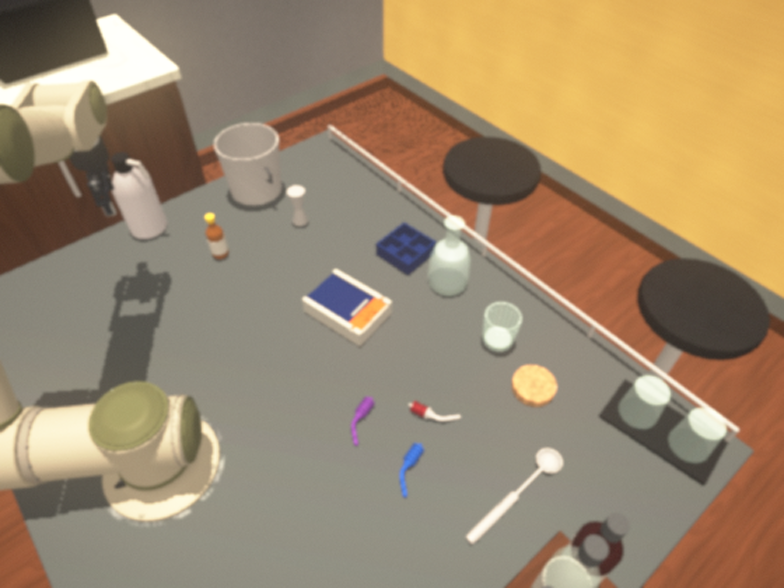

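The top view shows the case at about (362,320), with its tab at the right end and the lid opening left. The red pourer is at about (497,337), with blue and purple look-alikes below it. I'll enlarge this area.

```bash
python3 - <<'E'
import cv2,pickle,numpy as np
d=pickle.load(open("d0.pkl","rb"));c=d["top"]["color"]
a=c[195:265,220:300];b=c[215:255,335:385]
A=cv2.resize(a,(640,560),interpolation=cv2.INTER_CUBIC)
cv2.imwrite("pics/case.png",A)
B=cv2.resize(b,(750,600),interpolation=cv2.INTER_CUBIC);cv2.imwrite("pics/pour.png",B)
E
```

```text
(no output)
```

View pics/case.png

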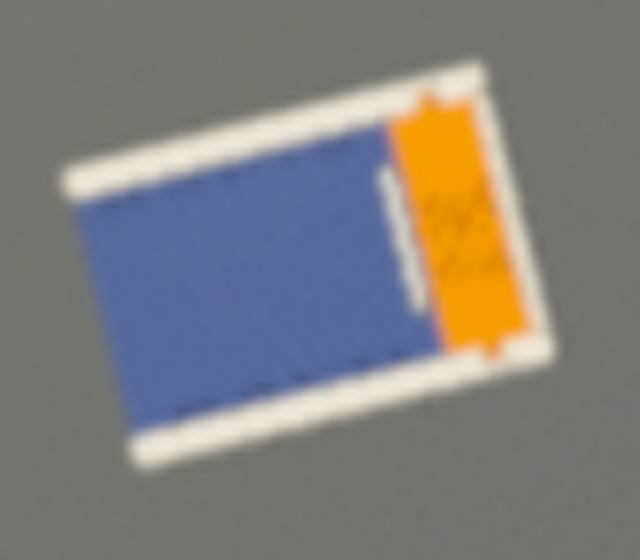

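View pics/pour.png

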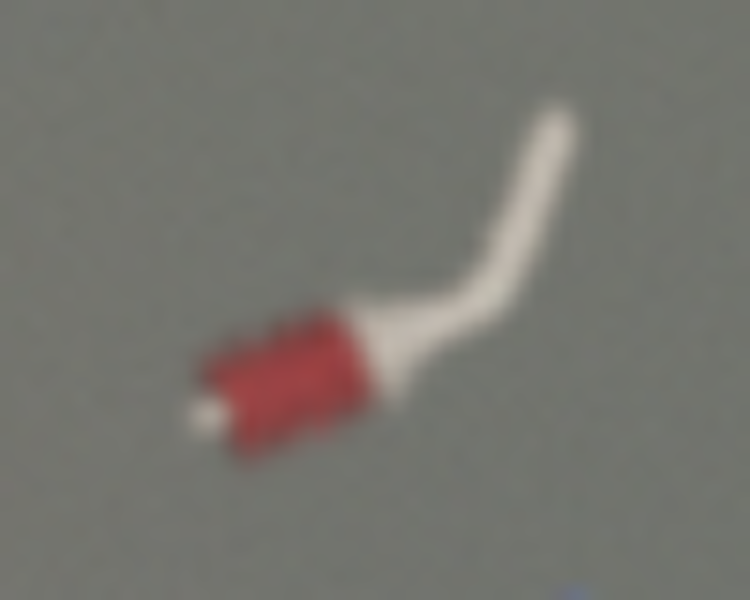

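```bash
cat > h.py <<'E'
import cv2,numpy as np
def ray(im,uv,z):
    R=cv2.Rodrigues(im["rvec"])[0];t=np.ravel(im["tvec"]);C=-R.T@t
    K=np.array(im["camera_matrix"]);p=np.c_[np.array(uv,float),np.ones(len(uv))]@np.linalg.inv(K).T@R
    return C+p*((z-C[2])/p[:,2])[:,None]
def proj(im,P):
    return cv2.projectPoints(np.array(P,float).reshape(-1,3),np.array(im["rvec"]),np.array(im["tvec"]),np.array(im["camera_matrix"]),None)[0][:,0]
E
python3 - <<'E'
import pickle;from h import *
d=pickle.load(open("d0.pkl","rb"));im=d["top"]
f=lambda p,s,o:(np.array(p)+.5)/s-.5+o
c=ray(im,f([(62,178),(483,65),(553,358),(138,467)],8,(220,195)),.048)
L=[(.088,.062),(-.088,.062),(-.088,-.062),(.088,-.062)] # NW=+x, which y?
print(c.round(4),c.mean(0).round(4))
ex=(c[0]+c[3]-c[1]-c[2]);print("yaw",np.degrees(np.arctan2(ex[1],ex[0])),np.linalg.norm(ex)/2, np.linalg.norm(c[0]-c[3]),np.linalg.norm(c[1]-c[2]))
ey=c[2]+c[3]-c[0]-c[1];print("yaw from y",np.degrees(np.arctan2(ey[1],ey[0]))-90)
t=ray(im,f([(460,225)],8,(220,195)),.0435);print("tab",t)
p=ray(im,f([(225,410),(358,352),(290,385),(208,415),(372,355),(553,115)],15,(335,215)),.0135);print(p.round(4))
e=p[4]-p[3];print(np.degrees(np.arctan2(e[1],e[0])))
# side check
s=d["side"];print((proj(s,[c[0],c[1],c[2],c[3],p[2],p[5],t[0]])*1.4).round(0))
# jigger, bitters, decanter rough via base at z=0 in the top image
E
```

```text
[[ 0.5592  0.1759  0.048 ]
 [ 0.6022  0.0022  0.048 ]
 [ 0.4813 -0.0241  0.048 ]
 [ 0.4403  0.1465  0.048 ]] [0.5208 0.0751 0.048 ]
yaw 103.70533939088558 0.17722368098356084 0.12242748469723237 0.1236477415369161
yaw from y -256.93715481728526
tab [[0.53666982 0.01297639 0.0435    ]]
[[ 0.4681 -0.2283  0.0135]
 [ 0.4804 -0.2584  0.0135]
 [ 0.4734 -0.243   0.0135]
 [ 0.4671 -0.2245  0.0135]
 [ 0.4797 -0.2616  0.0135]
 [ 0.5325 -0.3037  0.0135]]
-71.17755161248745
[[333. 269.]
 [390. 301.]
 [357. 334.]
 [300. 299.]
 [418. 409.]
 [458. 413.]
 [366. 314.]]
```

Request:
step_arm(increments=[{"wz": 0.14,"gripper": 0},{"wz": 0.14},{"wz": 0.14},{"wz": 0.14},{"wz": 0.14},{"wz": 0.14},{"wz": 0.135},{}], newtons=40)

```text
invalid input at $.increments[0]: expected keys x, y, z, wx, wy, wz, gripper
```

```bash
cat >> h.py <<'E'
C=np.array([.5208,.0751,0]);yaw=np.radians(103.5)
def case(x,y,z):
    return C+np.array([x*np.cos(yaw)-y*np.sin(yaw),x*np.sin(yaw)+y*np.cos(yaw),z])
def go(env,P,a=None):
    """shift (cm, tool axes) that brings the fingertips to P; wz to yaw a (deg)"""
    s=env.observe();R=np.array(s["tool_rot"]);tip=np.array(s["position"])+R[:,2]*env.tips_ahead
    yn=np.degrees(np.arctan2(R[1,0],R[0,0]))
    D=R.T@(np.array(P)-tip)*100
    print("t",s["time_s"],"tip",tip.round(4),"yaw",yn.round(2),"grip",round(s["grip_width"],4),"F",np.round(s["ft_force"],2),"tilt",R[2,:2].round(4))
    print("shift cm",D.round(2),"wz",None if a is None else round(np.radians(yn-a),4))
E
python3 - <<'E'
from rig import env;from h import *
go(env,case(-.060,0,.075),13.5)
E
```

```text
t 0.1 tip [0.193  0.5148 0.2308] yaw 69.44 grip 0.0856 F [ 0.31 -0.56 -0.06] tilt [-0.0013 -0.0003]
shift cm [-34.61  49.5   15.61] wz 0.9764
```

Request:
step_arm(increments=[{"x": 0,"y": 0,"z": 0,"wx": 0,"wy": 0,"wz": 0.14,"gripper": 0},{"x": 0,"y": 0,"z": 0,"wx": 0,"wy": 0,"wz": 0.14,"gripper": 0},{"x": 0,"y": 0,"z": 0,"wx": 0,"wy": 0,"wz": 0.14,"gripper": 0},{"x": 0,"y": 0,"z": 0,"wx": 0,"wy": 0,"wz": 0.14,"gripper": 0},{"x": 0,"y": 0,"z": 0,"wx": 0,"wy": 0,"wz": 0.14,"gripper": 0},{"x": 0,"y": 0,"z": 0,"wx": 0,"wy": 0,"wz": 0.14,"gripper": 0},{"x": 0,"y": 0,"z": 0,"wx": 0,"wy": 0,"wz": 0.136,"gripper": 0},{"x": 0,"y": 0,"z": 0,"wx": 0,"wy": 0,"wz": 0,"gripper": 0}], newtons=40)

```text
time_s: 0.9
position: [0.1931, 0.5149, 0.4044]
tool_rot: [[0.973, 0.233, -0.0], [0.233, -0.973, -0.001], [-0.001, 0.0, -1.0]]
ft_force: [-0.5, 0.7, -0.4]
grip_width: 0.0002
```

```bash
python3 - <<'E'
from rig import env;from h import *
go(env,case(-.060,0,.075),13.5)
E
```

```text
t 0.9 tip [0.1931 0.5148 0.231 ] yaw 13.46 grip 0.0002 F [-0.52  0.74 -0.38] tilt [-0.0005  0.0005]
shift cm [21.66 56.39 15.62] wz -0.0008
```

Request:
step_arm(increments=[{"x": 1.2,"y": 3.13,"z": 0.4,"wx": 0,"wy": 0,"wz": 0,"gripper": 0},{"x": 1.2,"y": 3.13,"z": 0.4,"wx": 0,"wy": 0,"wz": 0,"gripper": 0},{"x": 1.2,"y": 3.13,"z": 0.4,"wx": 0,"wy": 0,"wz": 0,"gripper": 0},{"x": 1.2,"y": 3.13,"z": 0.4,"wx": 0,"wy": 0,"wz": 0,"gripper": 0},{"x": 1.2,"y": 3.13,"z": 0.4,"wx": 0,"wy": 0,"wz": 0,"gripper": 0},{"x": 1.2,"y": 3.13,"z": 0.4,"wx": 0,"wy": 0,"wz": 0,"gripper": 0},{"x": 1.2,"y": 3.13,"z": 0.4,"wx": 0,"wy": 0,"wz": 0,"gripper": 0},{"x": 1.2,"y": 3.13,"z": 0.4,"wx": 0,"wy": 0,"wz": 0,"gripper": 0},{"x": 1.2,"y": 3.13,"z": 0.4,"wx": 0,"wy": 0,"wz": 0,"gripper": 0},{"x": 1.2,"y": 3.13,"z": 0.4,"wx": 0,"wy": 0,"wz": 0,"gripper": 0},{"x": 1.2,"y": 3.13,"z": 0.4,"wx": 0,"wy": 0,"wz": 0,"gripper": 0},{"x": 1.2,"y": 3.13,"z": 0.4,"wx": 0,"wy": 0,"wz": 0,"gripper": 0},{"x": 1.2,"y": 3.13,"z": 0.4,"wx": 0,"wy": 0,"wz": 0,"gripper": 0},{"x": 1.2,"y": 3.13,"z": 0.4,"wx": 0,"wy": 0,"wz": 0,"gripper": 0},{"x": 1.2,"y": 3.13,"z": 0.4,"wx": 0,"wy": 0,"wz": 0,"gripper": 0},{"x": 1.2,"y": 3.13,"z": 0.4,"wx": 0,"wy": 0,"wz": 0,"gripper": 0},{"x": 1.2,"y": 3.13,"z": 0.4,"wx": 0,"wy": 0,"wz": 0,"gripper": 0},{"x": 1.2,"y": 3.13,"z": 0.4,"wx": 0,"wy": 0,"wz": 0,"gripper": 0},{"x": 0,"y": 0,"z": 0,"wx": 0,"wy": 0,"wz": 0,"gripper": 0}])

```text
time_s: 2.8
position: [0.5365, 0.0148, 0.3318]
tool_rot: [[0.972, 0.234, -0.0], [0.234, -0.972, -0.0], [-0.0, 0.0, -1.0]]
ft_force: [-0.7, 0.8, 0.1]
grip_width: -0.0002
```

```bash
python3 - <<'E'
from rig import env;from h import *
import pickle
go(env,case(-.060,0,.055),13.5)
im=env.get_image("wrist");pickle.dump(im,open("w1.pkl","wb"))
c=cv2.resize(im["color"],(784,588))
for u in proj(im,[case(-.06,0,.0435),case(-.088,.062,.048),case(-.088,-.062,.048),case(.088,.062,.048),case(.088,-.062,.048),case(-.0405,.03,.052),case(-.0405,-.03,.052)])*1.4:
    print(u.round(0)); cv2.drawMarker(c,tuple(int(v) for v in u),(0,255,0),0,12,1)
cv2.imwrite("pics/w1.png",c)
E
```

```text
t 2.8 tip [0.5364 0.0148 0.1584] yaw 13.55 grip -0.0002 F [-0.67  0.8   0.05] tilt [-0.0004  0.0004]
shift cm [-0.11 -0.24 10.34] wz 0.0008
[395. 284.]
[287. 333.]
[502. 333.]
[260. -19.]
[528. -19.]
[339. 254.]
[450. 254.]
```

View pics/w1.png

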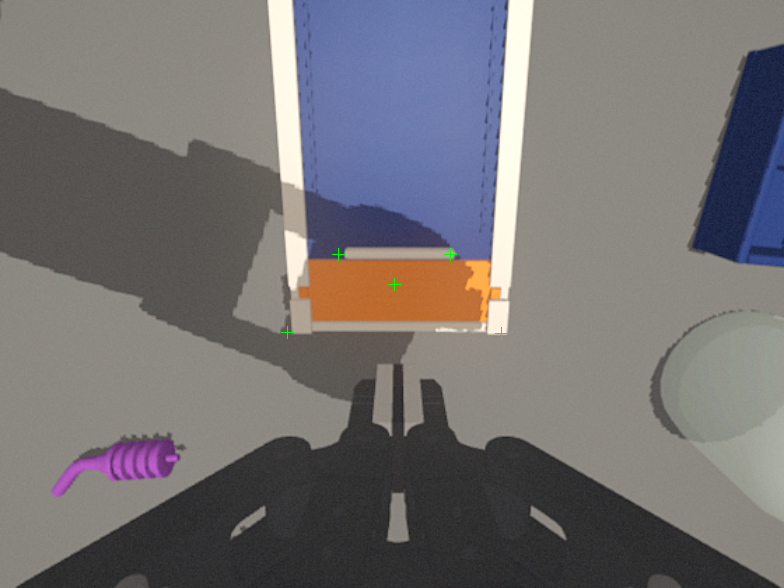

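The wrist view shows ridge ends at (345,253) and (456,253). That puts the case about 3 mm toward case −y from my estimate, with the x position agreeing. I'll correct it and press the tab.

```bash
echo 'C=C+np.array([.0025,.0006,0])' >> h.py; python3 - <<'E'
from rig import env;from h import *
go(env,case(-.060,0,.0435),13.5)
E
```

```text
t 2.85 tip [0.5353 0.0164 0.1586] yaw 13.57 grip -0.0002 F [-0.1  -0.09 -0.53] tilt [-0.0009 -0.0004]
shift cm [ 0.23 -0.04 11.51] wz 0.0012
```

Request:
step_arm(increments=[{"x": 0.1,"y": 0,"z": 2,"wx": 0,"wy": 0,"wz": 0,"gripper": 0},{"x": 0.1,"y": 0,"z": 2.5,"wx": 0,"wy": 0,"wz": 0,"gripper": 0},{"x": 0,"y": 0,"z": 2.5,"wx": 0,"wy": 0,"wz": 0,"gripper": 0},{"x": 0,"y": 0,"z": 2,"wx": 0,"wy": 0,"wz": 0,"gripper": 0},{"x": 0,"y": 0,"z": 1.2,"wx": 0,"wy": 0,"wz": 0,"gripper": 0},{"x": 0,"y": 0,"z": 0.8,"wx": 0,"wy": 0,"wz": 0,"gripper": 0},{"x": 0,"y": 0,"z": 0.3,"wx": 0,"wy": 0,"wz": 0,"gripper": 0},{"x": 0,"y": 0,"z": 0.2,"wx": 0,"wy": 0,"wz": 0,"gripper": 0},{"x": 0,"y": 0,"z": 0.2,"wx": 0,"wy": 0,"wz": 0,"gripper": 0},{"x": 0,"y": 0,"z": 0.2,"wx": 0,"wy": 0,"wz": 0,"gripper": 0},{"x": 0,"y": 0,"z": 0,"wx": 0,"wy": 0,"wz": 0,"gripper": 0},{"x": 0,"y": 0,"z": 0,"wx": 0,"wy": 0,"wz": 0,"gripper": 0}])

```text
time_s: 4.05
position: [0.537, 0.0181, 0.2142]
tool_rot: [[0.972, 0.234, 0.001], [0.234, -0.972, -0.0], [0.001, 0.0, -1.0]]
ft_force: [0.0, -0.7, 4.0]
grip_width: 0.0001
```

```bash
python3 - <<'E'
from rig import env;from h import *
go(env,case(-.060,0,.0395),13.5)
E
```

```text
t 4.05 tip [0.5372 0.0181 0.0408] yaw 13.52 grip 0.0001 F [ 0.   -0.74  3.98] tilt [0.0011 0.0004]
shift cm [-0.    0.07  0.13] wz 0.0004
```

Request:
step_arm(increments=[{"x": 0,"y": 0,"z": 0.15,"wx": 0,"wy": 0,"wz": 0,"gripper": 0},{"x": 0,"y": -0.2,"z": 0,"wx": 0,"wy": 0,"wz": 0,"gripper": 0},{"x": 0,"y": -0.3,"z": 0,"wx": 0,"wy": 0,"wz": 0,"gripper": 0},{"x": 0,"y": -0.3,"z": 0,"wx": 0,"wy": 0,"wz": 0,"gripper": 0},{"x": 0,"y": -0.4,"z": 0,"wx": 0,"wy": 0,"wz": 0,"gripper": 0},{"x": 0,"y": -0.4,"z": 0,"wx": 0,"wy": 0,"wz": 0,"gripper": 0},{"x": 0,"y": -0.4,"z": 0,"wx": 0,"wy": 0,"wz": 0,"gripper": 0},{"x": 0,"y": 0,"z": 0,"wx": 0,"wy": 0,"wz": 0,"gripper": 0}])

```text
time_s: 4.85
position: [0.5322, 0.0379, 0.2125]
tool_rot: [[0.972, 0.234, 0.001], [0.234, -0.972, -0.0], [0.001, 0.0, -1.0]]
ft_force: [0.2, 2.6, 5.3]
grip_width: -0.0001
```

```bash
python3 - <<'E'
from rig import env;from h import *
go(env,case(-.0405-.0025-.011+.142,0,.0395),13.5)
E
```

```text
t 4.85 tip [0.5324 0.0379 0.0391] yaw 13.54 grip -0.0001 F [0.2  2.59 5.25] tilt [0.0011 0.0003]
shift cm [  0.   -12.69  -0.04] wz 0.0006
```

Request:
step_arm(increments=[{"x": 0,"y": -0.6,"z": 0,"wx": 0,"wy": 0,"wz": 0,"gripper": 0},{"x": 0,"y": -0.8,"z": 0,"wx": 0,"wy": 0,"wz": 0,"gripper": 0},{"x": 0,"y": -0.8,"z": 0,"wx": 0,"wy": 0,"wz": 0,"gripper": 0},{"x": 0,"y": -0.8,"z": 0,"wx": 0,"wy": 0,"wz": 0,"gripper": 0},{"x": 0,"y": -0.8,"z": 0,"wx": 0,"wy": 0,"wz": 0,"gripper": 0},{"x": 0,"y": -0.8,"z": 0,"wx": 0,"wy": 0,"wz": 0,"gripper": 0},{"x": 0,"y": -0.8,"z": 0,"wx": 0,"wy": 0,"wz": 0,"gripper": 0},{"x": 0,"y": -0.8,"z": 0,"wx": 0,"wy": 0,"wz": 0,"gripper": 0},{"x": 0,"y": -0.8,"z": 0,"wx": 0,"wy": 0,"wz": 0,"gripper": 0},{"x": 0,"y": -0.8,"z": 0,"wx": 0,"wy": 0,"wz": 0,"gripper": 0},{"x": 0,"y": -0.8,"z": 0,"wx": 0,"wy": 0,"wz": 0,"gripper": 0},{"x": 0,"y": -0.8,"z": 0,"wx": 0,"wy": 0,"wz": 0,"gripper": 0},{"x": 0,"y": -0.8,"z": 0,"wx": 0,"wy": 0,"wz": 0,"gripper": 0},{"x": 0,"y": -0.8,"z": 0,"wx": 0,"wy": 0,"wz": 0,"gripper": 0},{"x": 0,"y": -0.8,"z": 0,"wx": 0,"wy": 0,"wz": 0,"gripper": 0},{"x": 0,"y": -0.4,"z": 0,"wx": 0,"wy": 0,"wz": 0,"gripper": 0},{"x": 0,"y": -0.3,"z": 0,"wx": 0,"wy": 0,"wz": 0,"gripper": 0},{"x": 0,"y": 0,"z": 0,"wx": 0,"wy": 0,"wz": 0,"gripper": 0}])

```text
time_s: 6.65
position: [0.5032, 0.159, 0.2126]
tool_rot: [[0.972, 0.234, 0.002], [0.234, -0.972, -0.001], [0.001, 0.001, -1.0]]
ft_force: [1.0, -3.3, 5.9]
grip_width: 0.0001
```

```bash
python3 - <<'E'
from rig import env;from h import *
go(env,case(-.0405-.0025-.011+.142,0,.0395),13.5)
E
```

```text
t 6.65 tip [0.5035 0.1588 0.0392] yaw 13.55 grip 0.0001 F [ 1.02 -3.29  5.94] tilt [0.0014 0.0014]
shift cm [-0.02 -0.25 -0.03] wz 0.0009
```

Close to the end stop; pushing a bit more and feeling for it.

Request:
step_arm(increments=[{"x": 0,"y": -0.2,"z": 0,"wx": 0,"wy": 0,"wz": 0,"gripper": 0},{"x": 0,"y": -0.2,"z": 0,"wx": 0,"wy": 0,"wz": 0,"gripper": 0},{"x": 0,"y": -0.1,"z": 0,"wx": 0,"wy": 0,"wz": 0,"gripper": 0},{"x": 0,"y": 0,"z": 0,"wx": 0,"wy": 0,"wz": 0,"gripper": 0}])

```text
time_s: 7.05
position: [0.503, 0.1611, 0.2127]
tool_rot: [[0.972, 0.235, 0.003], [0.235, -0.972, -0.008], [0.001, 0.008, -1.0]]
ft_force: [4.4, -28.4, 5.8]
grip_width: 0.0001
```

```bash
python3 - <<'E'
from rig import env;from h import *
go(env,case(-.0405-.0025-.011+.142,0,.0395),13.5)
E
```

```text
t 7.05 tip [0.5035 0.1597 0.0393] yaw 13.59 grip 0.0001 F [  4.43 -28.44   5.82] tilt [0.0009 0.0084]
shift cm [-0.03 -0.17 -0.02] wz 0.0015
```

End stop felt at 28 N. Backing off, lifting, and going to the pourer.

Request:
step_arm(increments=[{"x": 0,"y": 0.5,"z": 0,"wx": 0,"wy": 0,"wz": 0,"gripper": 0},{"x": 0,"y": 0.2,"z": -1,"wx": 0,"wy": 0,"wz": 0,"gripper": 0},{"x": 0,"y": 0,"z": -2.5,"wx": 0,"wy": 0,"wz": 0,"gripper": 0},{"x": 0,"y": 0,"z": -3,"wx": 0,"wy": 0,"wz": 0,"gripper": 0},{"x": 0,"y": 0,"z": -3,"wx": 0,"wy": 0,"wz": 0,"gripper": 0},{"x": 0,"y": 0,"z": -2,"wx": 0,"wy": 0,"wz": 0,"gripper": 5},{"x": 0,"y": 0,"z": 0,"wx": 0,"wy": 0,"wz": -0.075,"gripper": 5},{"x": 0,"y": 0,"z": 0,"wx": 0,"wy": 0,"wz": -0.075,"gripper": 5},{"x": 0,"y": 0,"z": 0,"wx": 0,"wy": 0,"wz": 0,"gripper": 5}])

```text
time_s: 7.95
position: [0.503, 0.1574, 0.3275]
tool_rot: [[0.926, 0.377, -0.0], [0.377, -0.926, 0.0], [-0.0, -0.0, -1.0]]
ft_force: [0.1, 0.0, -0.4]
grip_width: 0.0502
```

```bash
python3 - <<'E'
from rig import env;from h import *
go(env,[.4734,-.243,.15],22)
E
```

```text
t 7.95 tip [0.5029 0.1574 0.1541] yaw 22.17 grip 0.0502 F [ 0.13  0.01 -0.36] tilt [-0.0004 -0.0002]
shift cm [-17.85  35.96   0.41] wz 0.003
```

Request:
step_arm(increments=[{"x": -1.27,"y": 3,"z": 0,"wx": 0,"wy": 0,"wz": 0,"gripper": 5},{"x": -1.27,"y": 3,"z": 0,"wx": 0,"wy": 0,"wz": 0,"gripper": 5},{"x": -1.27,"y": 3,"z": 0,"wx": 0,"wy": 0,"wz": 0,"gripper": 5},{"x": -1.27,"y": 3,"z": 0,"wx": 0,"wy": 0,"wz": 0,"gripper": 5},{"x": -1.27,"y": 3,"z": 0,"wx": 0,"wy": 0,"wz": 0,"gripper": 5},{"x": -1.27,"y": 3,"z": 0,"wx": 0,"wy": 0,"wz": 0,"gripper": 5},{"x": -1.27,"y": 3,"z": 0,"wx": 0,"wy": 0,"wz": 0,"gripper": 5},{"x": -1.27,"y": 3,"z": 0,"wx": 0,"wy": 0,"wz": 0,"gripper": 5},{"x": -1.27,"y": 3,"z": 0,"wx": 0,"wy": 0,"wz": 0,"gripper": 5},{"x": -1.27,"y": 3,"z": 0,"wx": 0,"wy": 0,"wz": 0,"gripper": 5},{"x": -1.27,"y": 3,"z": 0,"wx": 0,"wy": 0,"wz": 0,"gripper": 5},{"x": -1.27,"y": 3,"z": 0,"wx": 0,"wy": 0,"wz": 0,"gripper": 5},{"x": -1.27,"y": 3,"z": 0,"wx": 0,"wy": 0,"wz": 0,"gripper": 5},{"x": -1.27,"y": 3,"z": 0,"wx": 0,"wy": 0,"wz": 0,"gripper": 5},{"x": 0,"y": 0,"z": 0,"wx": 0,"wy": 0,"wz": 0,"gripper": 5}])

```text
time_s: 9.45
position: [0.4964, -0.3019, 0.3268]
tool_rot: [[0.928, 0.371, -0.0], [0.371, -0.928, -0.0], [-0.0, 0.0, -1.0]]
ft_force: [-0.6, -0.2, -0.7]
grip_width: 0.0503
```

```bash
python3 - <<'E'
from rig import env;from h import *
import pickle
im=env.get_image("wrist");pickle.dump(im,open("w2.pkl","wb"))
cv2.imwrite("pics/w2.png",cv2.resize(im["color"],(784,588)))
go(env,[.4734,-.243,.15],22);print(proj(im,[[.4734,-.243,.0135]])*1.4)
E
```

```text
t 9.5 tip [ 0.4964 -0.3     0.1533] yaw 21.89 grip 0.0498 F [ 0.08  0.02 -0.  ] tilt [-0.0004 -0.001 ]
shift cm [-0.01 -6.14  0.34] wz -0.002
[[397.54448923 171.09720255]]
```

View pics/w2.png

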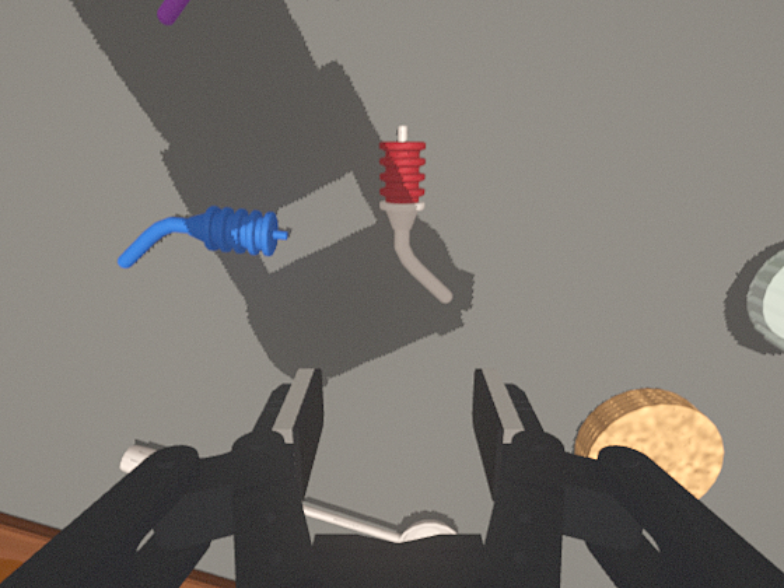

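The red stopper's centre is at (402,173) and its axis is aligned with the tool. The blue look-alike at (230,230) is clear of the fingers. Descending to grasp.

Request:
step_arm(increments=[{"x": 0.25,"y": -2,"z": 0,"wx": 0,"wy": 0,"wz": 0,"gripper": 5},{"x": 0,"y": -2,"z": 1,"wx": 0,"wy": 0,"wz": 0,"gripper": 5},{"x": 0,"y": -2,"z": 2,"wx": 0,"wy": 0,"wz": 0,"gripper": 5},{"x": 0,"y": 0,"z": 3,"wx": 0,"wy": 0,"wz": 0,"gripper": 5},{"x": 0,"y": 0,"z": 3,"wx": 0,"wy": 0,"wz": 0,"gripper": 5},{"x": 0,"y": 0,"z": 2.5,"wx": 0,"wy": 0,"wz": 0,"gripper": 5},{"x": 0,"y": 0,"z": 2,"wx": 0,"wy": 0,"wz": 0,"gripper": 5},{"x": 0,"y": 0,"z": 1,"wx": 0,"wy": 0,"wz": 0,"gripper": 5},{"x": 0,"y": 0,"z": 0.5,"wx": 0,"wy": 0,"wz": 0,"gripper": 5},{"x": 0,"y": 0,"z": 0,"wx": 0,"wy": 0,"wz": 0,"gripper": 5}], newtons=25)

```text
time_s: 10.5
position: [0.4766, -0.242, 0.1773]
tool_rot: [[0.926, 0.377, -0.0], [0.377, -0.926, 0.0], [-0.0, -0.0, -1.0]]
ft_force: [-0.4, 0.3, -0.0]
grip_width: 0.0501
```

Request:
step_arm(increments=[{"x": 0,"y": 0,"z": 0,"wx": 0,"wy": 0,"wz": 0,"gripper": 3.5},{"x": 0,"y": 0,"z": 0,"wx": 0,"wy": 0,"wz": 0,"gripper": 2},{"x": 0,"y": 0,"z": 0,"wx": 0,"wy": 0,"wz": 0,"gripper": 2},{"x": 0,"y": 0,"z": 0,"wx": 0,"wy": 0,"wz": 0,"gripper": 2},{"x": 0,"y": 0,"z": 0,"wx": 0,"wy": 0,"wz": 0,"gripper": 2},{"x": 0,"y": 0,"z": 0,"wx": 0,"wy": 0,"wz": 0,"gripper": 2}], newtons=25)

```text
time_s: 11.1
position: [0.4766, -0.2424, 0.1782]
tool_rot: [[0.926, 0.376, 0.001], [0.376, -0.926, -0.001], [0.001, 0.001, -1.0]]
ft_force: [-0.9, 1.0, 7.4]
grip_width: 0.0263
```

```bash
python3 - <<'E'
from rig import env;from h import *
go(env,case(.015,.008,.15),13.5)
E
```

```text
t 11.1 tip [ 0.4769 -0.2426  0.0048] yaw 22.11 grip 0.0263 F [-0.94  1.02  7.38] tilt [0.0009 0.0014]
shift cm [ 15.72 -29.32 -14.55] wz 0.1502
```

Request:
step_arm(increments=[{"x": 0,"y": 0,"z": -0.5,"wx": 0,"wy": 0,"wz": 0,"gripper": 2},{"x": 0,"y": 0,"z": -1,"wx": 0,"wy": 0,"wz": 0,"gripper": 2},{"x": 0,"y": 0,"z": -2,"wx": 0,"wy": 0,"wz": 0,"gripper": 2},{"x": 0,"y": 0,"z": -2.5,"wx": 0,"wy": 0,"wz": 0,"gripper": 2},{"x": 0,"y": 0,"z": -2.5,"wx": 0,"wy": 0,"wz": 0,"gripper": 2},{"x": 0,"y": 0,"z": -2.5,"wx": 0,"wy": 0,"wz": 0,"gripper": 2},{"x": 0,"y": 0,"z": 0,"wx": 0,"wy": 0,"wz": 0.075,"gripper": 2},{"x": 0,"y": 0,"z": 0,"wx": 0,"wy": 0,"wz": 0.075,"gripper": 2},{"x": 0,"y": 0,"z": 0,"wx": 0,"wy": 0,"wz": 0,"gripper": 2}])

```text
time_s: 12.0
position: [0.4764, -0.2422, 0.288]
tool_rot: [[0.972, 0.233, 0.001], [0.233, -0.972, -0.001], [0.0, 0.001, -1.0]]
ft_force: [-0.3, -1.3, -1.2]
grip_width: 0.0262
```

```bash
python3 - <<'E'
from rig import env;from h import *
go(env,case(.015,.008,.15),13.5)
E
```

```text
t 12.0 tip [ 0.4765 -0.2423  0.1146] yaw 13.48 grip 0.0262 F [-0.28 -1.26 -1.2 ] tilt [0.0005 0.0007]
shift cm [ 11.17 -31.33  -3.55] wz -0.0003
```

Request:
step_arm(increments=[{"x": 0.7,"y": -1.96,"z": 0,"wx": 0,"wy": 0,"wz": 0,"gripper": 2},{"x": 0.7,"y": -1.96,"z": 0,"wx": 0,"wy": 0,"wz": 0,"gripper": 2},{"x": 0.7,"y": -1.96,"z": 0,"wx": 0,"wy": 0,"wz": 0,"gripper": 2},{"x": 0.7,"y": -1.96,"z": 0,"wx": 0,"wy": 0,"wz": 0,"gripper": 2},{"x": 0.7,"y": -1.96,"z": 0,"wx": 0,"wy": 0,"wz": 0,"gripper": 2},{"x": 0.7,"y": -1.96,"z": 0,"wx": 0,"wy": 0,"wz": 0,"gripper": 2},{"x": 0.7,"y": -1.96,"z": 0,"wx": 0,"wy": 0,"wz": 0,"gripper": 2},{"x": 0.7,"y": -1.96,"z": 0,"wx": 0,"wy": 0,"wz": 0,"gripper": 2},{"x": 0.7,"y": -1.96,"z": 0,"wx": 0,"wy": 0,"wz": 0,"gripper": 2},{"x": 0.7,"y": -1.96,"z": 0,"wx": 0,"wy": 0,"wz": 0,"gripper": 2},{"x": 0.7,"y": -1.96,"z": 0,"wx": 0,"wy": 0,"wz": 0,"gripper": 2},{"x": 0.7,"y": -1.96,"z": 0,"wx": 0,"wy": 0,"wz": 0,"gripper": 2},{"x": 0.7,"y": -1.96,"z": 0,"wx": 0,"wy": 0,"wz": 0,"gripper": 2},{"x": 0.7,"y": -1.96,"z": 0,"wx": 0,"wy": 0,"wz": 0,"gripper": 2},{"x": 0.7,"y": -1.96,"z": 0,"wx": 0,"wy": 0,"wz": 0,"gripper": 2},{"x": 0.7,"y": -1.96,"z": 0,"wx": 0,"wy": 0,"wz": 0,"gripper": 2},{"x": 0,"y": 0,"z": 0,"wx": 0,"wy": 0,"wz": 0,"gripper": 2},{"x": 0,"y": 0,"z": 0,"wx": 0,"wy": 0,"wz": 0,"gripper": 2}])

```text
time_s: 13.8
position: [0.512, 0.0888, 0.2874]
tool_rot: [[0.972, 0.236, -0.0], [0.236, -0.972, -0.0], [-0.0, 0.0, -1.0]]
ft_force: [0.1, -0.7, -0.0]
grip_width: 0.0258
```

```bash
python3 - <<'E'
from rig import env;from h import *
go(env,case(.015,.008,.0108),13.5)
a=env.get_image("wrist")["color"];s=env.get_image("top");u=proj(s,[case(0,0,.05)])[0].astype(int)
b=s["color"][u[1]-50:u[1]+50,u[0]-70:u[0]+60]
cv2.imwrite("pics/w3.png",np.hstack([cv2.resize(a,(400,300)),cv2.resize(b,(390,300),interpolation=cv2.INTER_CUBIC)]))
E
```

```text
t 13.8 tip [0.512  0.0887 0.114 ] yaw 13.65 grip 0.0258 F [ 0.14 -0.68 -0.04] tilt [-0.0001  0.0002]
shift cm [-0.    0.03 10.32] wz 0.0026
```

View pics/w3.png

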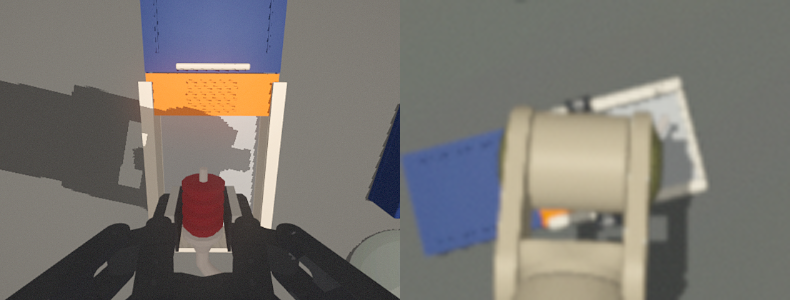

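The pourer hangs level at (203,205) in the left half, with the open bay below it. The lid is fully open. Lowering it to the liner.

Request:
step_arm(increments=[{"x": 0,"y": 0,"z": 1.5,"wx": 0,"wy": 0,"wz": 0,"gripper": 2},{"x": 0,"y": 0,"z": 2,"wx": 0,"wy": 0,"wz": 0,"gripper": 2},{"x": 0,"y": 0,"z": 2,"wx": 0,"wy": 0,"wz": 0,"gripper": 2},{"x": 0,"y": 0,"z": 1.5,"wx": 0,"wy": 0,"wz": 0,"gripper": 2},{"x": 0,"y": 0,"z": 1,"wx": 0,"wy": 0,"wz": 0,"gripper": 2},{"x": 0,"y": 0,"z": 0.8,"wx": 0,"wy": 0,"wz": 0,"gripper": 2},{"x": 0,"y": 0,"z": 0.5,"wx": 0,"wy": 0,"wz": 0,"gripper": 2},{"x": 0,"y": 0,"z": 0.3,"wx": 0,"wy": 0,"wz": 0,"gripper": 2},{"x": 0,"y": 0,"z": 0.3,"wx": 0,"wy": 0,"wz": 0,"gripper": 2},{"x": 0,"y": 0,"z": 0.2,"wx": 0,"wy": 0,"wz": 0,"gripper": 2},{"x": 0,"y": 0,"z": 0.1,"wx": 0,"wy": 0,"wz": 0,"gripper": 2},{"x": 0,"y": 0,"z": 0,"wx": 0,"wy": 0,"wz": 0,"gripper": 2},{"x": 0,"y": 0,"z": 0,"wx": 0,"wy": 0,"wz": 0,"gripper": 2}])

```text
time_s: 15.2
position: [0.5121, 0.0888, 0.1854]
tool_rot: [[0.972, 0.234, 0.0], [0.234, -0.972, -0.0], [0.0, 0.0, -1.0]]
ft_force: [0.4, -0.3, -1.2]
grip_width: 0.0259
```

```bash
python3 - <<'E'
from rig import env;from h import *
go(env,case(.015,.008,.0108),13.5)
E
```

```text
t 15.2 tip [0.5122 0.0888 0.012 ] yaw 13.52 grip 0.0259 F [ 0.38 -0.32 -1.22] tilt [0.0002 0.0001]
shift cm [-0.02  0.03  0.12] wz 0.0004
```

Not in contact yet; 1 to 2 mm more.

Request:
step_arm(increments=[{"x": 0,"y": 0,"z": 0.1,"wx": 0,"wy": 0,"wz": 0,"gripper": 2},{"x": 0,"y": 0,"z": 0.05,"wx": 0,"wy": 0,"wz": 0,"gripper": 2},{"x": 0,"y": 0,"z": 0,"wx": 0,"wy": 0,"wz": 0,"gripper": 2}])

```text
time_s: 15.5
position: [0.5121, 0.0888, 0.1842]
tool_rot: [[0.972, 0.234, 0.001], [0.234, -0.972, -0.0], [0.001, 0.0, -1.0]]
ft_force: [-0.5, -1.0, 4.3]
grip_width: 0.0259
```

Request:
step_arm(increments=[{"x": 0,"y": 0,"z": 0,"wx": 0,"wy": 0,"wz": 0,"gripper": 2.8},{"x": 0,"y": 0,"z": 0,"wx": 0,"wy": 0,"wz": 0,"gripper": 3.4},{"x": 0,"y": 0,"z": 0,"wx": 0,"wy": 0,"wz": 0,"gripper": 4},{"x": 0,"y": 0,"z": 0,"wx": 0,"wy": 0,"wz": 0,"gripper": 4},{"x": 0,"y": 0,"z": 0,"wx": 0,"wy": 0,"wz": 0,"gripper": 4},{"x": 0,"y": 0,"z": -0.5,"wx": 0,"wy": 0,"wz": 0,"gripper": 4},{"x": 0,"y": 0,"z": -1.5,"wx": 0,"wy": 0,"wz": 0,"gripper": 4},{"x": 0,"y": 0,"z": -2.5,"wx": 0,"wy": 0,"wz": 0,"gripper": 4},{"x": 0,"y": 0,"z": -3,"wx": 0,"wy": 0,"wz": 0,"gripper": 4},{"x": 0,"y": 0,"z": -3,"wx": 0,"wy": 0,"wz": 0,"gripper": 4},{"x": 0,"y": 1.5,"z": -2,"wx": 0,"wy": 0,"wz": 0,"gripper": 4},{"x": 0,"y": 2.5,"z": 0,"wx": 0,"wy": 0,"wz": 0,"gripper": 4},{"x": 0,"y": 2,"z": 0,"wx": 0,"wy": 0,"wz": 0,"gripper": 0},{"x": 0,"y": 0,"z": 0,"wx": 0,"wy": 0,"wz": 0,"gripper": 0}])

```text
time_s: 16.9
position: [0.5265, 0.0288, 0.3091]
tool_rot: [[0.973, 0.232, 0.001], [0.232, -0.973, -0.0], [0.001, 0.001, -1.0]]
ft_force: [0.2, 0.7, 0.6]
grip_width: 0.0112
```

```bash
python3 - <<'E'
from rig import env;from h import *
go(env,case(.142-.0405+.0025+.0115+.012,0,.090),13.5)
cv2.imwrite("pics/w4.png",env.get_image("wrist")["color"])
E
```

```text
t 16.9 tip [0.5266 0.0287 0.1357] yaw 13.39 grip 0.0112 F [0.17 0.73 0.57] tilt [0.0007 0.0007]
shift cm [  0.74 -17.4    4.56] wz -0.0019
```

View pics/w4.png

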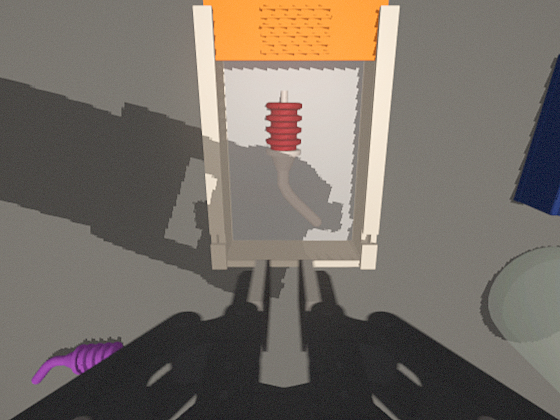

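The pourer lies flat in the bay, stopper at (284,127) and spout tip at (320,222), clear of the walls and the lid edge. Moving behind the ridge.

Request:
step_arm(increments=[{"x": 0.07,"y": -1.74,"z": 0,"wx": 0,"wy": 0,"wz": 0,"gripper": 0},{"x": 0.07,"y": -1.74,"z": 0,"wx": 0,"wy": 0,"wz": 0,"gripper": 0},{"x": 0.07,"y": -1.74,"z": 0,"wx": 0,"wy": 0,"wz": 0,"gripper": 0},{"x": 0.07,"y": -1.74,"z": 0,"wx": 0,"wy": 0,"wz": 0,"gripper": 0},{"x": 0.07,"y": -1.74,"z": 0,"wx": 0,"wy": 0,"wz": 0,"gripper": 0},{"x": 0.07,"y": -1.74,"z": 0,"wx": 0,"wy": 0,"wz": 0,"gripper": 0},{"x": 0.07,"y": -1.74,"z": 0,"wx": 0,"wy": 0,"wz": 0,"gripper": 0},{"x": 0.07,"y": -1.74,"z": 0,"wx": 0,"wy": 0,"wz": 0,"gripper": 0},{"x": 0.07,"y": -1.74,"z": 0,"wx": 0,"wy": 0,"wz": 0,"gripper": 0},{"x": 0.07,"y": -1.74,"z": 0,"wx": 0,"wy": 0,"wz": 0,"gripper": 0},{"x": 0,"y": 0,"z": 2,"wx": 0,"wy": 0,"wz": 0,"gripper": 0},{"x": 0,"y": 0,"z": 2.5,"wx": 0,"wy": 0,"wz": 0,"gripper": 0},{"x": 0,"y": 0,"z": 2,"wx": 0,"wy": 0,"wz": 0,"gripper": 0},{"x": 0,"y": 0,"z": 1.5,"wx": 0,"wy": 0,"wz": 0,"gripper": 0},{"x": 0,"y": 0,"z": 0.6,"wx": 0,"wy": 0,"wz": 0,"gripper": 0},{"x": 0,"y": 0,"z": 0.3,"wx": 0,"wy": 0,"wz": 0,"gripper": 0},{"x": 0,"y": 0,"z": 0,"wx": 0,"wy": 0,"wz": 0,"gripper": 0}])

```text
time_s: 18.65
position: [0.4922, 0.2016, 0.22]
tool_rot: [[0.972, 0.234, 0.0], [0.234, -0.972, 0.0], [0.0, -0.0, -1.0]]
ft_force: [-0.2, 0.9, 0.5]
grip_width: -0.0
```

```bash
python3 - <<'E'
from rig import env;from h import *
go(env,case(-.0405+.0025+.011,0,.046),13.5)
E
```

```text
t 18.65 tip [0.4922 0.2016 0.0466] yaw 13.54 grip -0.0 F [-0.17  0.92  0.47] tilt [ 0.0003 -0.    ]
shift cm [ 0.07 15.67  0.06] wz 0.0007
```

Request:
step_arm(increments=[{"x": 0,"y": 0.4,"z": 0,"wx": 0,"wy": 0,"wz": 0,"gripper": 0},{"x": 0,"y": 0.5,"z": 0,"wx": 0,"wy": 0,"wz": 0,"gripper": 0},{"x": 0,"y": 0.5,"z": 0,"wx": 0,"wy": 0,"wz": 0,"gripper": 0},{"x": 0,"y": 0.8,"z": 0,"wx": 0,"wy": 0,"wz": 0,"gripper": 0},{"x": 0,"y": 0.8,"z": 0,"wx": 0,"wy": 0,"wz": 0,"gripper": 0},{"x": 0,"y": 0.9,"z": 0,"wx": 0,"wy": 0,"wz": 0,"gripper": 0},{"x": 0,"y": 0.9,"z": 0,"wx": 0,"wy": 0,"wz": 0,"gripper": 0},{"x": 0,"y": 0.9,"z": 0,"wx": 0,"wy": 0,"wz": 0,"gripper": 0},{"x": 0,"y": 0.9,"z": 0,"wx": 0,"wy": 0,"wz": 0,"gripper": 0},{"x": 0,"y": 0.9,"z": 0,"wx": 0,"wy": 0,"wz": 0,"gripper": 0},{"x": 0,"y": 0.9,"z": 0,"wx": 0,"wy": 0,"wz": 0,"gripper": 0},{"x": 0,"y": 0.9,"z": 0,"wx": 0,"wy": 0,"wz": 0,"gripper": 0},{"x": 0,"y": 0.9,"z": 0,"wx": 0,"wy": 0,"wz": 0,"gripper": 0},{"x": 0,"y": 0.9,"z": 0,"wx": 0,"wy": 0,"wz": 0,"gripper": 0},{"x": 0,"y": 0.9,"z": 0,"wx": 0,"wy": 0,"wz": 0,"gripper": 0},{"x": 0,"y": 0.9,"z": 0,"wx": 0,"wy": 0,"wz": 0,"gripper": 0},{"x": 0,"y": 0.9,"z": 0,"wx": 0,"wy": 0,"wz": 0,"gripper": 0},{"x": 0,"y": 0.6,"z": 0,"wx": 0,"wy": 0,"wz": 0,"gripper": 0},{"x": 0,"y": 0.4,"z": 0,"wx": 0,"wy": 0,"wz": 0,"gripper": 0},{"x": 0,"y": 0,"z": 0,"wx": 0,"wy": 0,"wz": 0,"gripper": 0}])

```text
time_s: 20.65
position: [0.527, 0.0567, 0.2196]
tool_rot: [[0.972, 0.234, -0.0], [0.234, -0.972, -0.001], [-0.0, 0.001, -1.0]]
ft_force: [0.1, 0.3, -0.0]
grip_width: -0.0003
```

```bash
python3 - <<'E'
from rig import env;from h import *
go(env,case(-.0405+.0025+.011,0,.046),13.5)
E
```

```text
t 20.65 tip [0.5269 0.0566 0.0462] yaw 13.5 grip -0.0003 F [ 0.14  0.34 -0.05] tilt [-0.0002  0.0007]
shift cm [0.09 0.76 0.02] wz 0.0001
```

Request:
step_arm(increments=[{"x": 0,"y": 0.3,"z": 0,"wx": 0,"wy": 0,"wz": 0,"gripper": 0},{"x": 0,"y": 0.2,"z": 0,"wx": 0,"wy": 0,"wz": 0,"gripper": 0},{"x": 0,"y": 0.2,"z": 0,"wx": 0,"wy": 0,"wz": 0,"gripper": 0},{"x": 0,"y": 0.15,"z": 0,"wx": 0,"wy": 0,"wz": 0,"gripper": 0},{"x": 0,"y": 0.1,"z": 0,"wx": 0,"wy": 0,"wz": 0,"gripper": 0},{"x": 0,"y": 0,"z": 0,"wx": 0,"wy": 0,"wz": 0,"gripper": 0}])

```text
time_s: 21.25
position: [0.529, 0.0483, 0.2196]
tool_rot: [[0.972, 0.234, -0.001], [0.234, -0.972, 0.001], [-0.0, -0.001, -1.0]]
ft_force: [-1.2, 4.5, 0.1]
grip_width: 0.0
```

```bash
python3 - <<'E'
from rig import env;from h import *
go(env,case(-.0405+.0025+.011,0,.046),13.5)
E
```

```text
t 21.25 tip [0.5289 0.0484 0.0462] yaw 13.51 grip 0.0 F [-1.22  4.49  0.12] tilt [-0.0004 -0.0008]
shift cm [ 0.1  -0.09  0.02] wz 0.0002
```

Request:
step_arm(increments=[{"x": 0,"y": 0.1,"z": 0,"wx": 0,"wy": 0,"wz": 0,"gripper": 0},{"x": 0,"y": 0.1,"z": 0,"wx": 0,"wy": 0,"wz": 0,"gripper": 0},{"x": 0,"y": 0,"z": 0,"wx": 0,"wy": 0,"wz": 0,"gripper": 0}])

```text
time_s: 21.55
position: [0.5291, 0.0475, 0.2195]
tool_rot: [[0.972, 0.234, -0.001], [0.234, -0.972, 0.004], [-0.0, -0.004, -1.0]]
ft_force: [-1.1, 14.5, 0.7]
grip_width: -0.0001
```

```bash
python3 - <<'E'
from rig import env;from h import *
go(env,case(-.0405+.0025+.011,0,.046),13.5)
E
```

```text
t 21.55 tip [0.5289 0.0481 0.0461] yaw 13.5 grip -0.0001 F [-1.11 14.48  0.69] tilt [-0.0005 -0.0038]
shift cm [ 0.1  -0.11  0.02] wz 0.0001
```

The hard stop at home is felt (14 N, tip unmoved). Retreating to look at the tab.

Request:
step_arm(increments=[{"x": 0,"y": -0.5,"z": 0,"wx": 0,"wy": 0,"wz": 0,"gripper": 0},{"x": 0,"y": -0.3,"z": -1,"wx": 0,"wy": 0,"wz": 0,"gripper": 0},{"x": 0,"y": 0,"z": -3,"wx": 0,"wy": 0,"wz": 0,"gripper": 0},{"x": 0,"y": 0,"z": -3,"wx": 0,"wy": 0,"wz": 0,"gripper": 0},{"x": 0,"y": 1.5,"z": -2,"wx": 0,"wy": 0,"wz": 0,"gripper": 0},{"x": 0,"y": 2.5,"z": 0,"wx": 0,"wy": 0,"wz": 0,"gripper": 0},{"x": 0,"y": 2.5,"z": 0,"wx": 0,"wy": 0,"wz": 0,"gripper": 0},{"x": 0,"y": 2.5,"z": 0,"wx": 0,"wy": 0,"wz": 0,"gripper": 0},{"x": 0,"y": 0,"z": 0,"wx": 0,"wy": 0,"wz": 0,"gripper": 0}])

```text
time_s: 22.45
position: [0.5492, -0.0361, 0.3105]
tool_rot: [[0.973, 0.231, 0.002], [0.231, -0.973, -0.002], [0.001, 0.002, -1.0]]
ft_force: [-0.7, 0.3, -0.1]
grip_width: -0.0003
```

```bash
python3 - <<'E'
from rig import env;from h import *
go(env,case(-.06,0,.15))
a=env.get_image("wrist")["color"];s=env.get_image("top")["color"]
cv2.imwrite("pics/w5.png",np.hstack([cv2.resize(a[50:350,130:430],(400,400)),cv2.resize(s[100:340,100:480],(400,253))[:,:] if 0 else cv2.copyMakeBorder(cv2.resize(s[100:340,100:480],(400,253)),0,147,0,0,0)]))
E
```

```text
t 22.45 tip [ 0.5495 -0.0364  0.1371] yaw 13.35 grip -0.0003 F [-0.67  0.25 -0.1 ] tilt [0.0012 0.0021]
shift cm [ 0.06 -5.51 -1.3 ] wz None
```

View pics/w5.png

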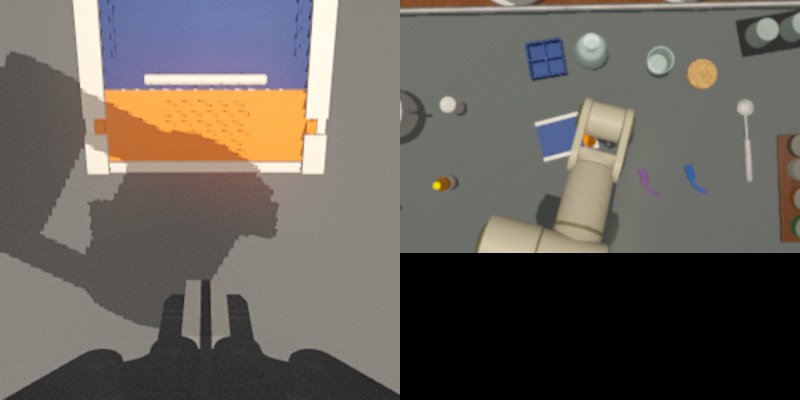

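The lid is home and the orange teeth sit up in the lips' notches at (99,127) and (311,127), as they did at the start. The bystanders look unmoved. Handing in.

```bash
python3 -c "
from rig import env
print(env.close_job(), env.observe()['time_s'])"
```

```text
the job is handed in; nothing more can be done
the job is handed in; nothing more can be done
```

The pourer is in its case, on its side on the floor, and the lid is shut. I handed the job in at about 22.5 s, with the gripper clear of everything; the system gives no verdict.

- **Opening:** I held the tab down at about 5–6 N and slid the lid until it hit its end stop (28 N felt).
- **Placing:** I gripped the pourer by the red stopper, lowered it onto the liner until I felt contact (about 4 N), and let go. The picture afterwards showed it lying flat, clear of the walls and the lid edge.
- **Closing:** I pushed the lid by its ridge until it stopped hard at home (about 14 N, no further travel).

**Last checks:** the final wrist picture shows the tab's teeth back in the lips' notches, as they were at the start. I judged the latch from that picture alone and did not tug the lid to test it. The bystanders look unmoved in the top view, but I did not measure them.

**Disagreement:** the top and wrist cameras differed by about 3 mm sideways on the case and the pourer. I corrected towards the wrist view.

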